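Clamp a sample tube in the decapping chuck

TASK

Take the tall sample tube out of the white rack and stand it upright in the open three-jaw chuck, right down on the chuck's floor. Then turn the chuck's knurled sleeve clockwise (seen from above) until all three jaws grip the tube, and let go, leaving it held upright. Leave the two short tubes standing in the rack.

Things in the scene. Friction and masses are not known exactly. Their poses are not given: they have to be found in the camera images.
- tall_tube: the only tall tube: clear plastic, round, 20 mm in diameter and 110 mm tall, with a paper label and an orange screw cap on its upper 22 mm (24 mm in diameter). Mass about 30 g. Origin at the centre of its underside, z along the tube up to the cap. At the start it stands in one of the rack's three holes, which one varies
- short_tube_1: a short tube of the same make, 75 mm tall, 20 mm in diameter, orange cap 24 mm in diameter; stands in another hole of the rack. Origin at the centre of its underside, z up the tube
- short_tube_2: the second short tube, the same as the other, in the remaining hole
- rack: white plastic tube rack, fixed to the bench, a block 70 mm (x) by 180 mm (y) by 45 mm high, three round holes 23 mm in diameter and 33 mm deep in a row along its y, 55 mm apart, the middle one at its centre. The hole floors are 12 mm above the bench. Origin at the centre of its underside
- chuck: self-centring tube chuck fixed to the bench, standing upright: white square base 130 by 130 mm and 30 mm high, on it a steel chuck 62 mm in diameter with its axis vertical through the base's centre. Origin at the centre of the base's underside, z up along the chuck's axis. The sleeve spans 68 to 108 mm above the bench, the jaws 45 to 112 mm; a bore goes down the middle
- chuck_seat (a point): the centre of the chuck's inner floor, on the chuck's axis, 34 mm above the bench, on which the tube stands; a tube standing there has its top 144 mm above the bench
- sleeve_top (a point): the point on the chuck's axis level with the top rim of the sleeve, 108 mm above the bench. The sleeve is a knurled dark steel ring 62 mm in outside diameter and 40 mm high, to be gripped across its outside from above, the tube standing between the fingers
- sleeve (a joint): turn of the sleeve in rad, growing clockwise seen from above; 0 is jaws fully open. It starts between 0 and 0.3. It turns the jaws in by 5 mm per rad: the jaws meet a 20 mm tube at about 1.2, and a stop lies at 1.34. It takes about 0.2 N m and stays where it is left
- jaw_a: one of the three steel jaws, 20 mm wide, 67 mm high, spaced 120 degrees about the chuck's axis, all driven in together by the sleeve. With the sleeve at 0 their flat inner faces are 16 mm from the axis, leaving an opening 32 mm across. Origin 45 mm above the bench, on the chuck's axis with the sleeve at 0, moving radially inward past it as the jaw closes
- jaw_b: the second jaw, like the first, 120 degrees on
- jaw_c: the third jaw, like the first, 240 degrees on

How it is judged:
By the outcome, as a careful person would: the job done as asked, in the order asked, and still so for the second after the job is handed in, with the robot touching nothing.
It also fails if it takes over 56 s, if anything falls off the work surface, if the arm or the gripper's body presses on something with over 40 N, if the wrist force passes 120 N, or if a joint passes its speed limit or range.

ROBOT

A 6-joint arm with a two-finger parallel gripper is mounted at the origin on the work surface. World frame = base frame: x ahead of the robot, y to its left, z up, the work surface at z = 0. Lengths are in m, angles in degrees, forces in N, time in s.
With the tool pointing down it reaches from about 0.25 to 0.725 m from the base axis. Payload 9.7 kg.
Tool frame: the origin (TCP) lies midway between the tips of the shut fingers; the grasp point (between the pads) lies bot.hold_point_z behind it (bot.hold_point_z is the distance from the TCP to the grasp point, in m); z points along the fingers, y is the line along which they close (so a half turn about z gives the same grasp; the last joint's range is limited). The gripper opens to 85 mm and grips with 20 to 120 N. Pads are 22 mm wide; open, the fingers measure 114 mm over their backs; the gripper's body (76 mm by 85 mm) begins 54 mm behind the grasp point. The pads swing forward as they close: fully open they stand 13 mm farther back than shut.
Start: joints at [74.943, 4.979, 10.078, 95.1, 0, 90], TCP at [0.143, 0.531, 0.231] pointing down, gripper open.
Joint ranges: [-179.16, 179.16], [-48.56, 103.87], [-65.8, 70.77], [-126.05, 130.52], [-82.76, 87.17], [-180, 180]. Speed limits (degrees/s): [127.2, 127.2, 147.25, 180, 180, 180].

INTERFACE

Orientations are given as [roll, pitch, yaw] about the fixed x, y, z axes, in that order (R = Rz(yaw) Ry(pitch) Rx(roll)).
In Python, from workcell import bot, camera, camera_model, ticket gives the robot as it stands.
- The arm moves only by the tool send_rows, never from a script. Its argument "targets" is text: rows parted by semicolons, each of 5 numbers parted by spaces: the shift along the tool's x, y, z in mm, then the turn about the tool's z in degrees, then the closure in counts, from 0 (fully open) to 255 (shut). A call has 1 to 20 rows; each row is the pose to reach, as a shift and turn from the pose commanded when the call began, along the tool's axes at that moment; what a row does not reach only later rows make up. A row lasts 1/8 s, in which the tool goes at most 62.5 mm and 10.7 degrees, less where a joint would pass 70% of its speed; a pose out of reach is approached as far as the arm can. A call with a gripper value outside its range is refused whole. The fingers move at their own pace and stop on an object; "newtons" is the grip in N (left out, the last holds). Time passes only in rows, so rows that repeat a pose let the fingers close. It gives the time, the measured TCP pose, the force, the opening and the grip force at its end, in the units of the state.
- bot.get_obs(): the state, without advancing time (a new reading comes with each control period).
- camera(name): name is "scene" or "side" or "wrist"; returns the picture (420x560x3 uint8, blue, green, red); there is no depth.
- camera_model(name): a dict with "K" (3x3 intrinsics, pixels), "pose" (4x4, takes a point from camera to world coordinates); the wrist camera has in their place "T_tool_cam" (4x4, takes a point from camera to tool coordinates, whose origin is the TCP and whose axes are the flange's). Camera axes: x right, y down, z forward; pixel columns grow to the right and rows downward; lengths in m; the calibration is good to about 2 mm. A picture is of the moment at which its call begins: read the wrist's pose just before it. camera_model takes no time and is no camera call.
- ticket.job_done(): hands the job in; it is judged then, once.
The state is a dict: "time": time; "q": joint angles; "qd": joint speeds; "joint_efforts": joint torques, N m; "ee_pos": TCP position; "tcp_rot": TCP orientation; "wrist_force": force on the tool from outside, world axes, zero at the start; "torque": the same for the moment, N m; "opening": finger opening in m; "grasp_force": force on a finger pad.
Only numpy, scipy, OpenCV 4.12 (cv2) and the standard library are available. Lean on these libraries where they do the work, as an engineer would, in place of code of your own. Each camera call takes 0.05 s, during which the arm holds its last target. There are 200 camera calls.

## Working session

There is one attempt and no reset: what is moved stays moved. The work goes in short steps, Python scripts to look and compute and a tool call to move; the robot and the scene stay as the last step left them, time stands still between calls to the robot, and variables do not carry over. Pictures are saved under pics/ and viewed, at most 10 in all, crops included, and the job is handed in when it is done.

Besides the shell and the picture viewer there is one more tool, called after "Call:" in YAML: its name, and indented under it one key for each argument. send_rows: Moves the arm, as the interface text tells. Its arguments: {"type":"object","properties":{"targets":{"type":"string"},"newtons":{"type":"number"}},"required":["targets"]}

```bash
mkdir -p pics; python3 - <<'E'
from workcell import bot,camera,camera_model
import cv2,numpy as np
np.set_printoptions(precision=4,suppress=True)
o=bot.get_obs();print(o['time'],o['ee_pos'],o['tcp_rot'],o['opening'],bot.hold_point_z)
for n in("scene","side","wrist"):
    im=camera(n);cv2.imwrite(f"pics/{n}0.png",im);print(n,camera_model(n))
E
```

```text
0.0 [0.1428 0.5309 0.2306] [-179.9236   -0.0002  164.9427] 0.08532952183772285 0.0187
scene {'K': array([[391.107 ,   0.    , 281.8496],
       [  0.    , 391.107 , 203.9789],
       [  0.    ,   0.    ,   1.    ]]), 'pose': array([[-0.6549,  0.5179, -0.5504,  0.9567],
       [ 0.7557,  0.4459, -0.4796,  0.3524],
       [-0.0029, -0.73  , -0.6834,  0.6217],
       [ 0.    ,  0.    ,  0.    ,  1.    ]])}
side {'K': array([[450.4882,   0.    , 284.2373],
       [  0.    , 450.4882, 202.6622],
       [  0.    ,   0.    ,   1.    ]]), 'pose': array([[ 0.9968, -0.0595,  0.0534,  0.5012],
       [-0.0787, -0.6134,  0.7858, -0.6079],
       [-0.014 , -0.7875, -0.6161,  0.5674],
       [ 0.    ,  0.    ,  0.    ,  1.    ]])}
wrist {'K': array([[293.4026,   0.    , 278.4621],
       [  0.    , 293.4026, 206.4598],
       [  0.    ,   0.    ,   1.    ]]), 'T_tool_cam': array([[-0.0002, -0.9577, -0.2878,  0.073 ],
       [ 1.    , -0.0002, -0.0001,  0.0003],
       [ 0.    , -0.2878,  0.9577, -0.1421],
       [ 0.    ,  0.    ,  0.    ,  1.    ]])}
```

View pics/scene0.png

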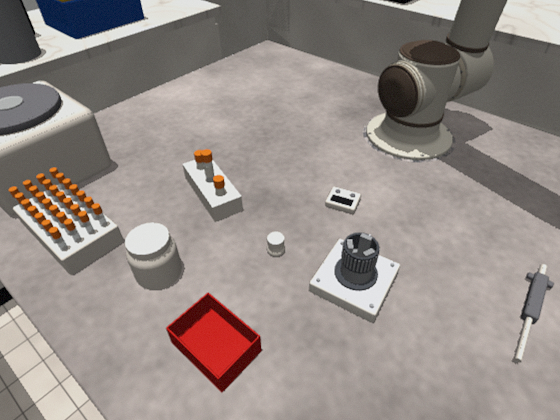

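View pics/side0.png

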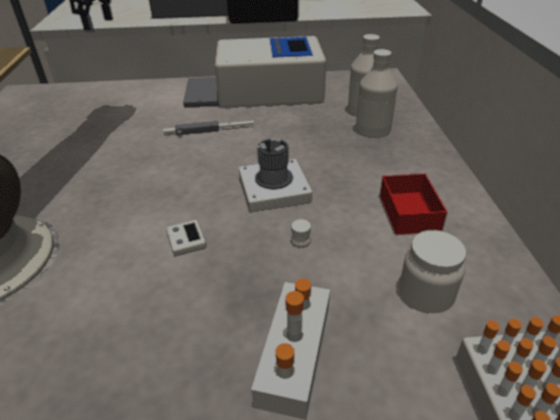

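The scene view shows the rack around (212,185) and the chuck around (360,260). The side view shows the caps at about (303,289), (294,302, the tall one in the middle) and (285,354), with the chuck sleeve around (273,150). I'll enlarge crops of these.

```bash
python3 - <<'E'
import cv2,numpy as np
a=cv2.imread('pics/scene0.png');b=cv2.imread('pics/side0.png')
f=lambda im,x,y:cv2.resize(im[y:y+100,x:x+130],None,fx=3,fy=3,interpolation=cv2.INTER_CUBIC)
cv2.imwrite('pics/crops.png',np.vstack([np.hstack([f(a,150,130),f(a,295,225)]),np.hstack([f(b,235,280),f(b,210,125)])]))
E
```

```text
(no output)
```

View pics/crops.png

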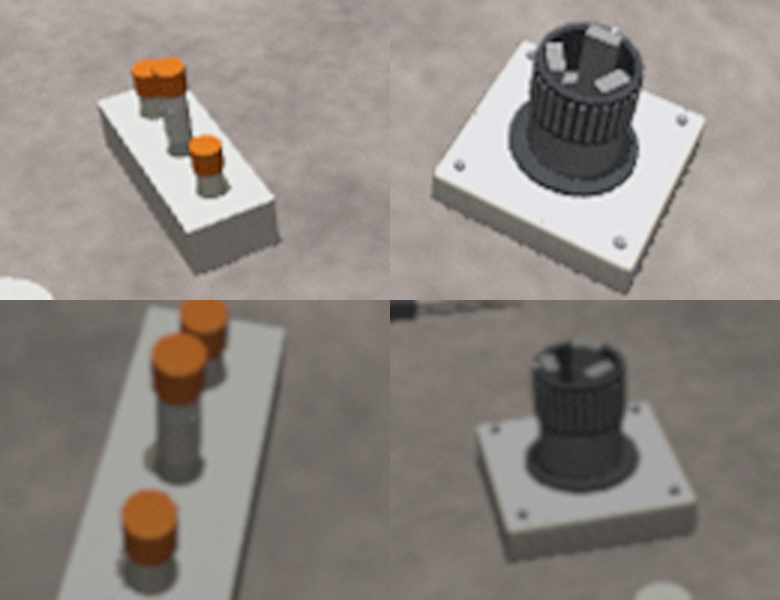

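The tall tube is in the middle hole. The crops also give the cap tops, the plate corners and the sleeve rim, so I can work out positions.

```bash
cat > h.py <<'E'
from workcell import bot,camera,camera_model
import cv2,numpy as np
from scipy.spatial.transform import Rotation as R
np.set_printoptions(precision=4,suppress=True)
def bp(n,uv,z,T=None):
    m=camera_model(n);T=m['pose'] if T is None else T
    d=T[:3,:3]@np.linalg.inv(m['K'])@np.array([*uv,1.]);p=T[:3,3]
    return (p+d*(z-p[2])/d[2])[:2]
def tool(o):
    T=np.eye(4);T[:3,:3]=R.from_euler('xyz',o['tcp_rot'],degrees=True).as_matrix();T[:3,3]=o['ee_pos'];return T
def wristT(o): return tool(o)@camera_model('wrist')['T_tool_cam']
E
python3 - <<'E'
from h import *
for nm,z,s,d in [('tall',.122,(206.7,152),(294.7,296)),('shA',.087,(199.3,152.7),(303.3,283)),('shB',.087,(218.7,178.3),(285,347.7)),('sleeve',.108,(360.7,245.7),(272.7,145.7))]:
    print(nm,bp('scene',s,z),bp('side',d,z))
for n,c in(('scene',[(310,283.3),(374.3,313.3),(400,265),(339,239)]),('side',[(239,167.7),(296,159.3),(311.7,191.7),(250,201)])):
    P=np.array([bp(n,u,.03) for u in c]);e=np.roll(P,-1,0)-P;print(P.mean(0),np.degrees(np.arctan2(e[:,1],e[:,0])))
o=bot.get_obs();print(tool(o)[:3,:3])
E
```

```text
tall [ 0.5358 -0.2312] [ 0.5379 -0.2327]
shA [ 0.5194 -0.283 ] [ 0.5551 -0.1809]
shB [ 0.5536 -0.1789] [ 0.5211 -0.283 ]
sleeve [0.5338 0.1638] [0.5327 0.1622]
[0.5336 0.1648] [ 100.7771 -171.9137  -80.4331   10.0533]
[0.5333 0.1588] [   9.4888  -81.0236 -171.5104  100.1519]
[[-0.9657  0.2598 -0.0002]
 [ 0.2598  0.9657 -0.001 ]
 [-0.     -0.001  -1.    ]]
```

Call:
send_rows:
  targets: "-579 -634 20 93 0;-579 -634 20 93 0;-579 -634 20 93 0;-579 -634 20 93 0;-579 -634 20 93 0;-579 -634 20 93 0;-579 -634 20 93 0;-579 -634 20 93 0;-579 -634 20 93 0;-579 -634 20 93 0;-579 -634 20 93 0;-579 -634 20 93 0;-579 -634 20 93 0;-579 -634 20 93 0;-579 -634 20 93 0;-579 -634 20 93 0;-579 -634 20 93 0;-579 -634 20 93 0;-579 -634 20 93 0;-579 -634 20 93 0"
  newtons: 30

```text
time: 2.65
ee_pos: [0.5373, -0.2313, 0.2115]
tcp_rot: [180.0, 0.0, 72.0]
wrist_force: [-0.3, 0.9, -0.4]
opening: 0.0856
grasp_force: 0.0
```

```bash
python3 - <<'E'
from h import *
o=bot.get_obs();print(o['time'],o['q'],o['ee_pos'],o['tcp_rot']);T=wristT(o)
im=camera('wrist');cv2.imwrite('pics/w1.png',im)
m=cv2.inRange(cv2.cvtColor(im,cv2.COLOR_BGR2HSV),(5,170,80),(20,255,255))
n,l,s,c=cv2.connectedComponentsWithStats(m)
for i in range(1,n):
    if s[i,4]>60: print(s[i],c[i])
K=camera_model('wrist')['K']
for P in[(.537,-.232,.122),(.537,-.232,.1),(.537,-.232,.111)]:
    p=np.linalg.inv(T)@np.array([*P,1]);u=K@p[:3];print(u[:2]/u[2])
print(tool(o)[:3,:3].T@(np.array([.537,-.232,.092])-o['ee_pos'])*1000)
E
```

```text
2.65 [-23.29     9.4526  12.8071  93.3375  -0.      84.7481] [ 0.5373 -0.2313  0.2115] [179.983    0.0016  71.9619]
[552 168   8  17 105] [556.0476 176.6381]
[554 200   6  14  69] [556.8551 206.971 ]
[268 245  22  20 324] [278.5463 254.2438]
[278.1585 211.9273]
[278.1452 204.4882]
[278.1516 208.0532]
[ -0.7715  -0.0542 119.491 ]
```

View pics/w1.png

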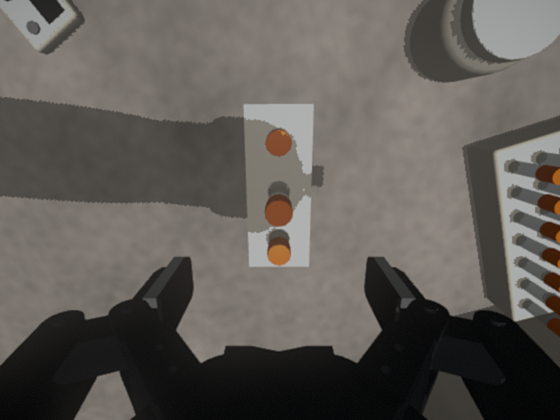

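The tall cap's centre is at about (279,211), against a predicted (278,212), so the position is confirmed. I'll descend and grip the cap.

Call:
send_rows:
  targets: "-1 0 30 0 0;-1 0 60 0 0;-1 0 90 0 0;-1 0 110 0 0;-1 0 119 0 0;-1 0 119 0 0;-1 0 119 0 150;-1 0 119 0 255;-1 0 119 0 255;-1 0 119 0 255;-1 0 119 0 255;-1 0 119 0 255;-1 0 119 0 255;-1 0 119 0 255"
  newtons: 25

```text
time: 4.45
ee_pos: [0.5371, -0.2326, 0.0927]
tcp_rot: [180.0, 0.0, 71.9]
wrist_force: [-0.3, -0.3, 5.8]
opening: 0.0232
grasp_force: 24.6
```

Call:
send_rows:
  targets: "0 0 -10 0 255;0 0 -25 0 255;0 0 -45 0 255;0 0 -70 0 255;0 0 -95 0 255;0 0 -120 0 255;0 0 -135 0 255;0 0 -135 0 255;0 0 -135 0 255"

```text
time: 5.58
ee_pos: [0.5368, -0.2324, 0.2263]
tcp_rot: [-179.9, -0.0, 71.9]
wrist_force: [0.7, 0.1, -0.4]
opening: 0.023
grasp_force: 24.6
```

```bash
python3 - <<'E'
from h import *
o=bot.get_obs();print(o['time'],o['ee_pos'],o['tcp_rot'],o['opening'],o['grasp_force'])
print(tool(o)[:3,:3].T@(np.array([.5335,.1625,.2276])-o['ee_pos'])*1000)
a=camera('scene');b=camera('side')
f=lambda im,x,y:cv2.resize(im[y:y+150,x:x+130],None,fx=3,fy=3,interpolation=cv2.INTER_CUBIC)
cv2.imwrite('pics/lift.png',np.hstack([f(a,140,60),f(b,235,200)]))
E
```

```text
5.575 [ 0.5368 -0.2324  0.2263] [-179.9309   -0.0069   71.9431] 0.023024218654415753 24.588618278503418
[ 374.4313 -125.5679   -1.0682]
```

View pics/lift.png

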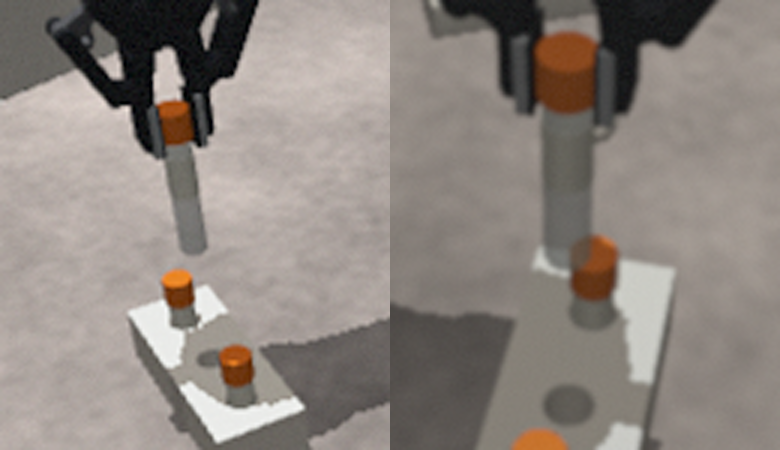

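The tube is held upright and both short tubes still stand. I'll carry it over to the chuck.

Call:
send_rows:
  targets: "20 -7 0 0 255;60 -20 0 -8 255;105 -35 0 -16 255;150 -51 0 -24 255;195 -66 0 -32 255;240 -81 0 -40 255;285 -96 0 -48 255;325 -110 0 -56 255;355 -120 0 -62 255;374 -126 0 -65 255;374 -126 0 -65 255;374 -126 0 -65 255;374 -126 0 -65 255"

```text
time: 7.3
ee_pos: [0.5332, 0.1613, 0.2273]
tcp_rot: [-180.0, 0.0, 136.8]
wrist_force: [-0.1, -0.1, -0.2]
opening: 0.023
grasp_force: 24.6
```

```bash
python3 - <<'E'
from h import *
o=bot.get_obs();print(o['time'],o['q'],o['ee_pos'],o['tcp_rot'],o['opening'],o['grasp_force'])
print(tool(o)[:3,:3].T@(np.array([.5335,.1625,.1145])-o['ee_pos'])*1000)
a=camera('scene');b=camera('side')
f=lambda im,x,y:cv2.resize(im[y:y+150,x:x+130],None,fx=3,fy=3,interpolation=cv2.INTER_CUBIC)
cv2.imwrite('pics/ch.png',np.hstack([f(a,295,150),f(b,210,65)]))
for n in('scene','side'):
    m=camera_model(n)
    for z in(.146,.108):
        p=np.linalg.inv(m['pose'])@np.array([.5335,.1625,z,1]);u=m['K']@p[:3];u=u[:2]/u[2];print(n,z,(u-((295,150) if n=='scene' else (210,65)))*3)
E
```

```text
7.3 [16.8311  5.8735 10.6029 94.7296 -0.0074 59.9995] [0.5332 0.1613 0.2273] [-179.9961    0.0063  136.8316] 0.022984337767688923 24.58104819059372
[  0.6385   1.1227 112.8462]
scene 0.146 [204.5836 240.4927]
scene 0.108 [195.3908 285.6854]
side 0.146 [187.5505 190.5196]
side 0.108 [189.2846 241.8029]
```

View pics/ch.png

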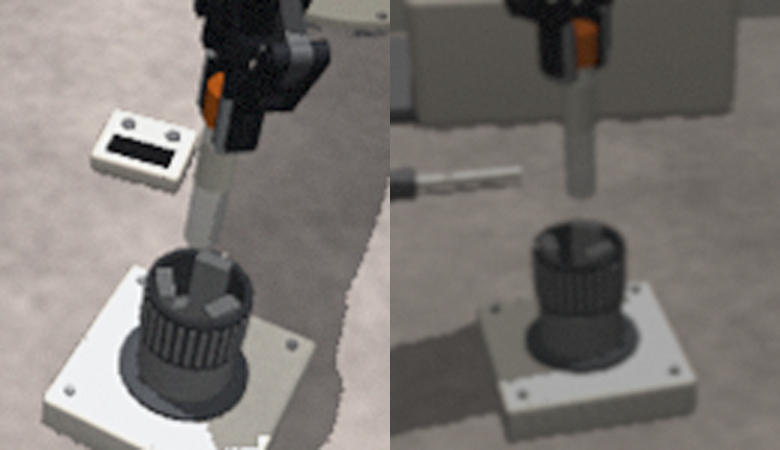

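The tube bottom is over the bore in both views (within about 1 mm). I'll lower it.

Call:
send_rows:
  targets: "1 1 10 0 255;1 1 20 0 255;1 1 30 0 255;1 1 40 0 255;1 1 52 0 255;1 1 64 0 255;1 1 76 0 255;1 1 88 0 255;1 1 98 0 255;1 1 105 0 255;1 1 109 0 255;1 1 111 0 255;1 1 112 0 255;1 1 112 0 255;1 1 112 0 255"

```text
time: 9.28
ee_pos: [0.5332, 0.1636, 0.1155]
tcp_rot: [180.0, 0.0, 136.9]
wrist_force: [0.1, -0.5, -0.9]
opening: 0.0233
grasp_force: 24.6
```

Call:
send_rows:
  targets: "0 0 1 0 255;0 0 1 0 255;0 0 1 0 160;0 0 1 0 120;0 0 1 0 60;0 0 1 0 0;0 0 1 0 0;0 0 1 0 0;0 0 1 0 0;0 0 1 0 0"

```text
time: 10.52
ee_pos: [0.5331, 0.1636, 0.1143]
tcp_rot: [180.0, 0.0, 136.9]
wrist_force: [-0.1, 0.6, 0.1]
opening: 0.0855
grasp_force: 0.0
```

```bash
python3 - <<'E'
from h import *
o=bot.get_obs();print(o['time'],o['ee_pos'],o['tcp_rot'],o['opening'],o['wrist_force'])
print(tool(o)[:3,:3].T@(np.array([.5335,.1625,.078])-o['ee_pos'])*1000)
a=camera('scene');b=camera('side')
f=lambda im,x,y:cv2.resize(im[y:y+130,x:x+130],None,fx=3,fy=3,interpolation=cv2.INTER_CUBIC)
cv2.imwrite('pics/pl.png',np.hstack([f(a,295,170),f(b,210,85)]))
for n in('scene','side'):
    m=camera_model(n)
    for z in(.144,.122):
        p=np.linalg.inv(m['pose'])@np.array([.5335,.1625,z,1]);u=m['K']@p[:3];u=u[:2]/u[2];print(n,z,(u-((295,170) if n=='scene' else (210,85)))*3)
E
```

```text
10.525 [0.5331 0.1636 0.1143] [179.996    0.0027 136.9426] 0.08550067966225036 [-0.1002  0.6309  0.088 ]
[-1.0162 -0.5025 36.3223]
scene 0.144 [204.0815 182.9612]
scene 0.122 [198.6941 209.4458]
side 0.144 [187.6441 133.2877]
side 0.122 [188.6564 163.226 ]
```

View pics/pl.png

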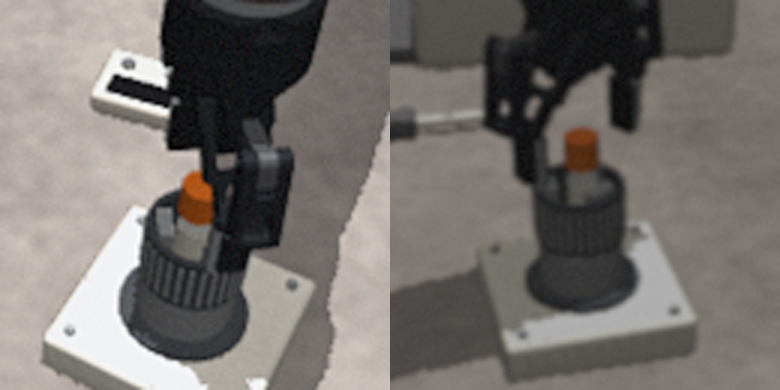

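The tube is standing seated in the bore: its cap top is where a floor-seated tube should be. I'll lower over the sleeve and grip it.

Call:
send_rows:
  targets: "-1 -1 10 0 0;-1 -1 20 0 0;-1 -1 29 0 0;-1 -1 34 0 0;-1 -1 36 0 0;-1 -1 36 0 0;-1 -1 36 0 60;-1 -1 36 0 120;-1 -1 36 0 255;-1 -1 36 0 255;-1 -1 36 0 255;-1 -1 36 0 255"
  newtons: 60

```text
time: 12.12
ee_pos: [0.5333, 0.1622, 0.0793]
tcp_rot: [179.9, 0.0, 136.9]
wrist_force: [-2.8, -0.7, 5.7]
opening: 0.0606
grasp_force: 65.3
```

Gripped. I'll turn clockwise, about 50° to begin with.

Call:
send_rows:
  targets: "0 0 0 4 255;0 0 0 9 255;0 0 0 14 255;0 0 0 19 255;0 0 0 24 255;0 0 0 29 255;0 0 0 34 255;0 0 0 39 255;0 0 0 44 255;0 0 0 48 255;0 0 0 50 255;0 0 0 50 255"

```text
time: 13.62
ee_pos: [0.5315, 0.1615, 0.0793]
tcp_rot: [-179.9, 0.1, 86.9]
wrist_force: [-13.6, -5.9, 11.7]
opening: 0.0602
grasp_force: 66.0
```

```bash
python3 - <<'E'
from h import *
o=bot.get_obs();print(o['time'],o['q'],o['ee_pos'],o['tcp_rot'],o['opening'],o['wrist_force'],o['torque'])
E
```

```text
13.625 [ 16.9113   5.636   -6.0223  78.4989  -0.0224 110.0095] [0.5315 0.1615 0.0793] [-179.8599    0.0748   86.9018] 0.060205183986358414 [-13.6096  -5.8986  11.6687] [-0.8785  2.2156 -0.1198]
```

Call:
send_rows:
  targets: "0 0 0 3 255;0 0 0 6 255;0 0 0 8 255;0 0 0 8 255"

```text
time: 14.12
ee_pos: [0.5312, 0.1615, 0.0793]
tcp_rot: [-179.8, 0.1, 78.9]
wrist_force: [-15.7, -4.9, 12.1]
opening: 0.0602
grasp_force: 66.1
```

```bash
python3 -c "
from h import *
o=bot.get_obs();print(o['q'][5],o['ee_pos'],o['tcp_rot'],o['wrist_force'],o['torque'],o['joint_efforts'])"
```

```text
118.00708729791194 [0.5312 0.1615 0.0793] [-179.8347    0.0988   78.9097] [-15.7115  -4.9376  12.0935] [-0.8302  2.5865 -0.1608] [  0.2644 -46.6152  47.4367  -6.1153   0.1015   0.025 ]
```

Call:
send_rows:
  targets: "0 -1 0 3 255;0 -2 0 6 255;0 -2 0 8 255;0 -2 0 8 255"

```text
time: 14.62
ee_pos: [0.5308, 0.1616, 0.0793]
tcp_rot: [180.0, 0.1, 70.9]
wrist_force: [-5.6, -6.8, 8.6]
opening: 0.0606
grasp_force: 65.3
```

```bash
python3 -c "
from h import *
o=bot.get_obs();print(o['q'][5],o['ee_pos'],o['tcp_rot'],o['wrist_force'],o['torque'],o['joint_efforts'])"
```

```text
126.08979899947708 [0.5308 0.1616 0.0793] [179.9759   0.0905  70.8889] [-5.6349 -6.795   8.6291] [-1.1451  1.0865  0.0291] [  2.5305 -48.6032  45.8058  -2.9341   1.1264   0.2179]
```

Call:
send_rows:
  targets: "0 0 0 2 255;0 0 0 4 255;0 0 0 4 255"

```text
time: 15.0
ee_pos: [0.5306, 0.1617, 0.0793]
tcp_rot: [180.0, 0.1, 66.9]
wrist_force: [-5.4, -6.9, 8.5]
opening: 0.0604
grasp_force: 64.9
```

```bash
python3 - <<'E'
from h import *
o=bot.get_obs();print(o['time'],o['q'][5],o['ee_pos'],o['tcp_rot'],o['wrist_force'],o['torque'],o['joint_efforts'])
a=camera('scene');b=camera('side')
f=lambda im,x,y:cv2.resize(im[y:y+80,x:x+80],None,fx=5,fy=5,interpolation=cv2.INTER_CUBIC)
cv2.imwrite('pics/tw.png',np.hstack([f(a,320,210),f(b,232,110)]))
E
```

```text
15.0 130.0699662934066 [0.5306 0.1617 0.0793] [179.9875   0.0942  66.9164] [-5.4026 -6.9127  8.5482] [-1.1364  1.3183  0.2963] [  2.0463 -48.3769  45.9562  -3.2315   1.0362   0.4806]
```

View pics/tw.png

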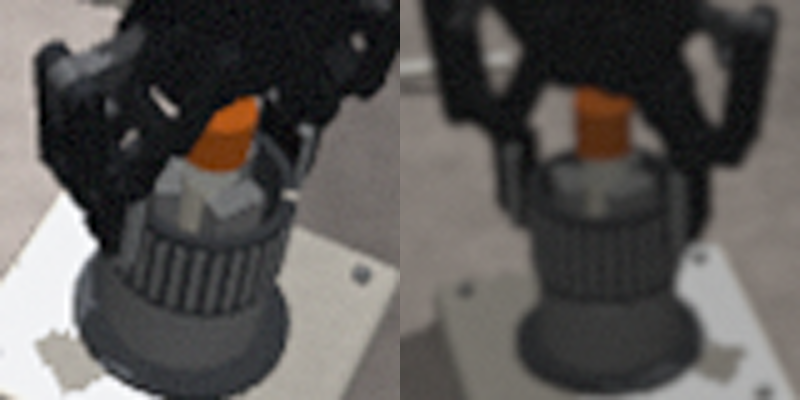

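The jaws are now at the tube and the torque is climbing. I'll tighten further.

Call:
send_rows:
  targets: "0 0 0 2 255;0 0 0 4 255;0 0 0 4 255"

```text
time: 15.48
ee_pos: [0.5314, 0.1634, 0.0793]
tcp_rot: [180.0, -0.1, 63.0]
wrist_force: [-4.0, 4.3, 5.5]
opening: 0.0598
grasp_force: 64.3
```

```bash
python3 -c "
from h import *
o=bot.get_obs();print(o['q'][5],o['ee_pos'],o['tcp_rot'],o['wrist_force'],o['torque'],o['joint_efforts'])"
```

```text
134.0818933474503 [0.5314 0.1634 0.0793] [179.9875  -0.1258  62.9715] [-4.0101  4.3125  5.5456] [0.8158 0.2151 0.3006] [ -2.8638 -49.432   44.3696  -0.4135  -1.1971   0.4773]
```

Torque has levelled off and the hand shifted, so the pads may be slipping. I'll grip harder and turn a little more.

Call:
send_rows:
  targets: "0 0 0 0 255;0 0 0 0 255;0 0 0 2 255;0 0 0 4 255;0 0 0 6 255;0 0 0 6 255"
  newtons: 115

```text
time: 16.23
ee_pos: [0.5327, 0.1656, 0.0799]
tcp_rot: [180.0, -0.4, 57.4]
wrist_force: [3.2, 12.0, 2.8]
opening: 0.0584
grasp_force: 125.0
```

```bash
python3 -c "
from h import *
o=bot.get_obs();print(o['q'][5],o['ee_pos'],o['tcp_rot'],o['wrist_force'],o['torque'],o['joint_efforts'],o['grasp_force'])"
```

```text
139.74697344523577 [0.5327 0.1656 0.0799] [179.9524  -0.3839  57.4115] [ 3.2233 11.9641  2.8482] [ 2.585  -0.9165  4.6143] [ -9.9945 -50.2353  41.3352   3.116   -2.89     4.8213] 125.04401271231472
```

Torque is 4.6 N m, so the chuck is firmly tight. I'll open the fingers and lift straight up.

Call:
send_rows:
  targets: "0 0 0 5 0;0 0 0 5 0;0 0 0 5 0;0 0 0 5 0;0 0 0 5 0;0 0 0 5 0;0 0 -10 5 0;0 0 -30 5 0;0 0 -60 5 0;0 0 -90 5 0;0 0 -120 5 0;0 0 -140 5 0;0 0 -140 5 0;-80 0 -150 5 0;-120 0 -150 5 0;-120 0 -150 5 0"

```text
time: 18.23
ee_pos: [0.4642, 0.0598, 0.2284]
tcp_rot: [180.0, -0.0, 51.8]
wrist_force: [0.4, -0.0, -0.3]
opening: 0.0851
grasp_force: 0.0
```

```bash
python3 - <<'E'
from h import *
o=bot.get_obs();print(o['time'],o['ee_pos'],o['wrist_force'])
a=camera('scene');b=camera('side')
f=lambda im,x,y:cv2.resize(im[y:y+100,x:x+80],None,fx=5,fy=5,interpolation=cv2.INTER_CUBIC)
cv2.imwrite('pics/fin.png',np.hstack([f(a,320,200),f(b,232,100)]))
for n,z in [(n,z) for n in('scene','side') for z in(.144,.122)]:
        m=camera_model(n);p=np.linalg.inv(m['pose'])@np.array([.5335,.1625,z,1]);u=m['K']@p[:3];u=u[:2]/u[2];print(n,z,(u-((320,200) if n=='scene' else (232,100)))*5)
E
```

```text
18.225 [0.4642 0.0598 0.2284] [ 0.4312 -0.0032 -0.3403]
scene 0.144 [215.1358 154.9354]
scene 0.122 [206.1569 199.0763]
side 0.144 [202.7401 147.1462]
side 0.122 [204.4274 197.0434]
```

View pics/fin.png

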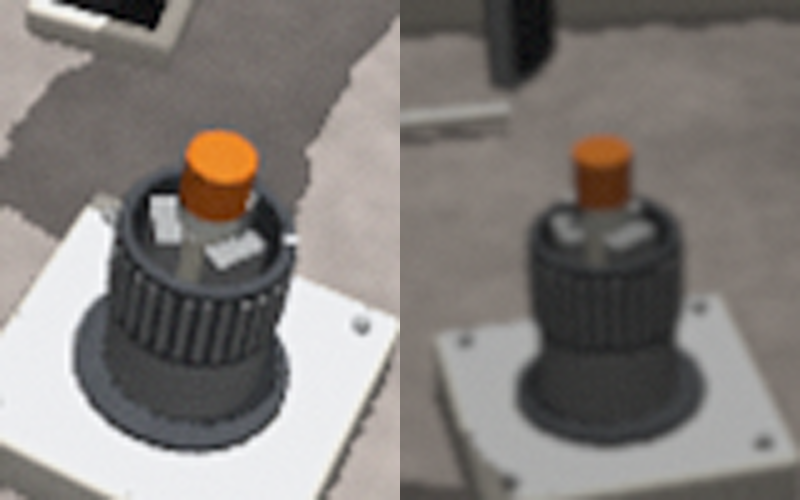

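The tube stands upright in the chuck with the jaws closed on it. The cap tops at (222,153) and (203,147) match the seated prediction, and the robot is clear.

```bash
python3 -c "
from workcell import ticket
print(ticket.job_done())"
```

```text
the job is handed in; nothing more can be done
None
```

The tall tube stands upright on the chuck's floor with the jaws tightened on it, the robot is clear, and I handed the job in at about 18 s; I didn't touch the short tubes, both still standing when last seen at the lift.

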